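# Free the link of a pantry door's pivot hinge with the fork tool

## Robot

A 7-joint arm with a two-finger parallel gripper is mounted at the origin on the work surface. World frame = base frame: x ahead of the robot, y to its left, z up, the work surface at z = 0. Lengths are in m, angles in rad, forces in N, time in s.
With the tool pointing down it reaches from about 0.425 to 0.925 m from the base axis. Payload 6.8 kg.
Tool frame: the origin (TCP) lies midway between the tips of the shut fingers; the grasp point (between the pads) lies 19 mm behind it (bot.tcp_to_grasp is the distance from the TCP to the grasp point, in m); z points along the fingers, y is the line along which they close (so a half turn about z gives the same grasp; the last joint's range is limited). The gripper opens to 88 mm and grips with 3 to 60 N. Pads are 20 mm wide; open, the fingers measure 115 mm over their backs; the gripper's body (75 mm by 178 mm) begins 61 mm behind the grasp point.
Start: joints at [1.182, 0.477, 0.022, 1.555, -0.011, 1.109, -0.083], TCP at [0.187, -0.649, 0.223] pointing down, gripper open.
Joint ranges: [-2.96, 2.96], [-0.34, 2.1], [-1.41, 1.46], [0.24, 2.44], [-1.37, 4.51], [0.17, 1.92], [-2.96, 2.96]. Speed limits (rad/s): [2.39, 2.39, 3.14, 3.14, 3.14, 3.14, 3.14].

## Interface

Orientations are given as a unit quaternion [x, y, z, w].
In Python, from workcell import bot, command_gripper, imaging gives the robot as it stands. Calls block until the motion is done:
- bot.goto(position, orientation): joint-space move of the TCP to a pose.
- bot.servo_line(position, max_speed=0.15, rot=None): straight line of the TCP; rot=None keeps the orientation; max_speed is the mean speed in m/s.
- bot.set_joints(angles): joint-space move.
- command_gripper(opening, strength=None): finger opening in m; strength is the grip in N (None keeps the last); returns when the fingers have stopped.
- bot.wait(seconds).
- bot.solve_ik(position, orientation): joint angles nearest the present ones, or None.
- bot.sense(): the state.
- imaging.snapshot(name): name is "scene" or "top" or "wrist"; returns a dict with "img" (480x640x3 uint8, red, green, blue), "depth" (480x640 float32, m along the optical axis (not along the pixel's ray), 0 where there is no reading), "mtx" (3x3 intrinsics, pixels), "dist_coeffs" ([k1, k2, p1, p2, k3] as OpenCV has them; the pictures are not rectified), "position" and "rotation" of the camera in the world; the wrist camera has in their place "T_tool_cam" (4x4, takes a point from camera to tool coordinates, whose origin is the TCP and whose axes are the flange's). Camera axes: x right, y up, looking along -z (the intrinsics and any distortion apply to the point x, -y, -z); pixel columns grow to the right and rows downward; lengths in m; the calibration is good to about 2 mm. A picture is of the moment at which its call begins: read the wrist's pose just before it.
A pose or a line that the arm cannot do raises bot.Unreachable and nothing moves.
- bot.job_done(): hands the job in; it is judged then, once.
The state is a dict: "time": time; "joints": joint angles; "qvel": joint speeds; "joint_efforts": joint torques, N m; "eef_pos": TCP position; "ee_rot": TCP orientation; "force": force on the tool from outside, world axes, zero at the start; "moment": the same for the moment, N m; "width": finger opening in m; "grasp_force": force on a finger pad.
Only numpy, scipy, OpenCV 4.12 (cv2) and the standard library are available. Lean on these libraries where they do the work, as an engineer would, in place of code of your own. Each camera call takes 0.05 s, during which the arm holds its last target. There are 200 camera calls.

## Task

Take the forked tool from its wooden block, straddle the hinge's spring bar with it and push the ring nut on the bar back, gently, until the brass link is freed and springs up in its socket; you will have to feel for the nut and stop before the bar is driven hard against its end. Put the tool back in its block, standing upright and fully home, and take the freed link out and set it down (do not drop it) in the white tray. Keep the gripper itself off the hinge, and leave the jar, the mug and the glass knob where they are.

Things in the scene. Friction and masses are not known exactly. Their poses are not given: they have to be found in the camera images.
- hinge: Pivot hinge on an oak door rail fixed flat on the counter. Origin: rail's underside below the socket's middle; z up, y along the spring bar. Rail 90 (x) by 230 (y, -150 to +80) by 30 mm high. Brass socket round the origin: outer 43 x 33 mm, top at z = 62. A 7 mm steel bar runs level along y at z = 46 from in the socket to a spring post (y = -80 to -98, top z = 60), with a ring nut on it
- bar_axis (a point): Point on the spring bar's axis at hinge y = -27, z = 46 mm, in the gap between the socket (outer face y = -16.5) and the ring nut; axes as the hinge's. 16 mm from the axis down to the rail. The steel nut, 22 mm in diameter, 8 mm thick, is fixed on the bar at a different place on every hinge: its face to the socket rests anywhere from y = -38 to -54, so feel for it
- bar_tip (a point): Place in the socket, hinge y = +2, z = 46 mm, where the inner end of the spring bar rests in the link's hole. Pushing the nut towards -y draws the bar out against its spring: it starts to move at about 4 N, 9 to 10 mm of travel frees the link (7 to 9 N), at 12 mm it is hard against its end; let go, it springs back. More than 12 N damages the hinge
- link_center (a point): Centre of the loose brass link, an upright flat bar 24 (x) by 14 (y) by 70 mm high, round top with an eye, 0.15 kg. It stands in the socket, axes as the hinge's, centre at hinge z = 74 mm, locked by the bar through a hole near its foot. Once freed, an ejector lifts it 14 mm (centre z = 88) and it stays up when the bar springs back; then lift it straight out (foot 9 mm below the socket's top)
- fork_grip (a point): Centre of the handle of the loose upright forked tool (0.12 kg): square wooden handle 18 x 18 x 50 mm; under it a steel guard 40 (x) by 28 (y) by 5 mm, underside 30 mm below this point; under that a flat blade 24 mm wide (x), 5 thick (y), 34 long: two tines with a 12 mm slot (18 at the mouth), open downwards, 36 to 64 mm below this point. It pushes along its y
- stand: Fixed wooden block 75 (x) by 65 (y) by 45 mm high, origin at the centre of its underside, with a slot 32 (x) by 14 (y) mm through its middle. The tool's blade stands in the slot, its width along x, and its guard rests on the block's top (fork grip point then 75 mm above the origin)
- tray: Fixed white ceramic tray 130 (x) by 120 (y) by 22 mm high, walls and floor 5 mm, origin at the centre of its underside
- jar: Glass storage jar, 76 mm in diameter, 110 mm high, origin at the centre of its underside; leave it alone
- mug: White mug, 76 mm in diameter and 85 mm high, origin at the centre of its underside; leave it alone
- knob: Loose glass door knob, 38 mm in diameter, 48 mm high, origin at the centre of its underside; leave it alone
Not all that is in view belongs to the job. Leave any blue look-alike of the part that bears fork_grip alone. Of the things that look like the part that bears link_center, the larger one is meant.

How it is judged:
On the way, in this order (a step that is already met when the one before it is completed fails the run):
1. the forked tool is lifted out of its block (z of fork_grip in the frame of stand above 0.105 m), for 0.1 s.
2. pressed back by the tool, the bar lets go and the link has risen at least 9 mm in its socket (contact force between fork and hinge above 1.5 N and z of link_center in the frame of hinge between 0.083 and 0.1 m and horizontal distance between link_center and hinge below 0.006 m), for 0.05 s.
At the end, for the whole second after the job is handed in: The link lies or stands at rest on the tray's floor (centre within 55 x 50 mm of the tray's middle, less than 45 mm above its underside); the tool stands upright (within 0.08 rad) and at rest in its block with the guard down on it (3 mm, within 10 mm of the middle) (x of link_center in the frame of tray between -0.055 and 0.055 m and y of link_center in the frame of tray between -0.05 and 0.05 m and z of link_center in the frame of tray below 0.045 m and linear speed of each of link, fork below 0.02 m/s and horizontal distance between fork_grip and stand below 0.01 m and z of fork_grip in the frame of stand between 0.072 and 0.078 m and angle between fork_grip's own z axis and vertical below 0.08 rad); the robot touches nothing.
It fails at once if the tool is pressed on the hinge with more than 12 N (contact force between fork and hinge above 12 N).
It fails at once if the gripper or arm presses on the hinge with more than 5 N (contact force between any of the fingers, the arm and hinge above 5 N).
It fails at once if the link is dropped into the tray: let go with its centre more than 60 mm above the tray's underside (x of link_center in the frame of tray between -0.065 and 0.065 m and y of link_center in the frame of tray between -0.06 and 0.06 m and z of link_center in the frame of tray above 0.06 m and contact force between the fingers and link below 0.05 N).
It fails at once if the jar, the mug or the glass knob is moved more than 15 mm (distance of any of jar, mug, knob from where it was at the start of the episode above 0.015 m).
It also fails if it takes over 69 s, if anything falls off the work surface, if the arm or the gripper's body presses on something with over 40 N, if the wrist force passes 120 N, or if a joint passes its speed limit or range.

## Working session

There is one attempt and no reset: what is moved stays moved. The work goes in short steps, each a Python script; the robot and the scene stay as the last script left them, time stands still between calls to the robot, and variables do not carry over. Pictures are saved under pics/ and viewed, at most 10 in all, crops included, and the job is handed in when it is done.

```bash
ls; mkdir -p pics
cat > h.py <<'E'
import numpy as np,cv2,pickle
from scipy.spatial.transform import Rotation as R
def world(s,pts,z=None):
    """pixels (N,2) -> world; uses depth, or plane height z"""
    p=np.array(pts,float).reshape(-1,2)
    u=cv2.undistortPoints(p[:,None],np.array(s["mtx"]),np.array(s["dist_coeffs"]))[:,0]
    d=np.c_[u[:,0],-u[:,1],-np.ones(len(u))]
    Rm=np.array(s["rotation"]); Rm=Rm if Rm.shape==(3,3) else R.from_quat(Rm).as_matrix()
    c=np.array(s["position"])
    w=d@Rm.T
    if z is None:
        k=np.array([s["depth"][int(round(b)),int(round(a))] for a,b in p])
    else: k=(z-c[2])/w[:,2]
    return c+w*k[:,None]
E
python3 - <<'E'
from workcell import bot,imaging
import cv2,pickle,numpy as np
for n in("scene","top"):
    s=imaging.snapshot(n); pickle.dump(s,open(n+".pkl","wb"))
    cv2.imwrite(f"pics/{n}0.png",s["img"][...,::-1]); print(n,s["position"],s["rotation"],s["mtx"],s["dist_coeffs"])
print(bot.sense())
E
```

```text
pics
scene [1.00630221 0.26852444 0.88237941] [0.11751585 0.24612463 0.85908265 0.43311625] [[503.48675355   0.         323.51785089]
 [  0.         503.48675355 242.74116965]
 [  0.           0.           1.        ]] [-0.00335293  0.          0.          0.          0.        ]
top [ 0.35733068 -0.0409562   1.31213228] [-0.06862534  0.06125344  0.71161108 -0.69652584] [[588.62983572   0.         313.89700203]
 [  0.         588.62983572 242.82191535]
 [  0.           0.           1.        ]] [-0.0378255  0.         0.         0.         0.       ]
{'time': 0.1, 'joints': array([ 1.18188693,  0.47770141,  0.02236772,  1.55633486, -0.01146544,
        1.10932706, -0.08307662]), 'qvel': array([ 0.00120845, -0.00372277,  0.00020507, -0.00324335, -0.00017472,
       -0.00100141,  0.00163925]), 'joint_efforts': array([ 4.25608378e-03, -5.84088671e+01,  1.54000875e+00, -2.73315328e+01,
       -5.41464973e-02,  1.30903875e-02,  7.71114833e-05]), 'eef_pos': array([ 0.18687719, -0.64804695,  0.22179769]), 'ee_rot': array([ 9.90156538e-01,  1.39961979e-01, -1.94141382e-04, -7.97887188e-04]), 'force': array([0.46943361, 0.48575518, 0.15186687]), 'moment': array([0.03429684, 0.02293681, 0.00228488]), 'grasp_force': 0.0, 'width': 0.08791825258138278}
```

View pics/top0.png

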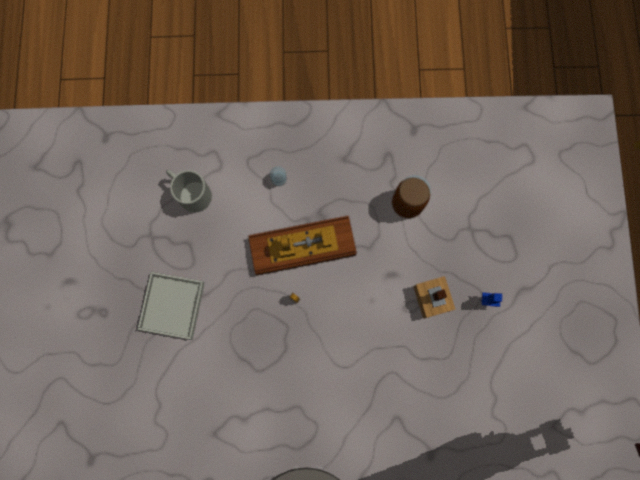

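View pics/scene0.png

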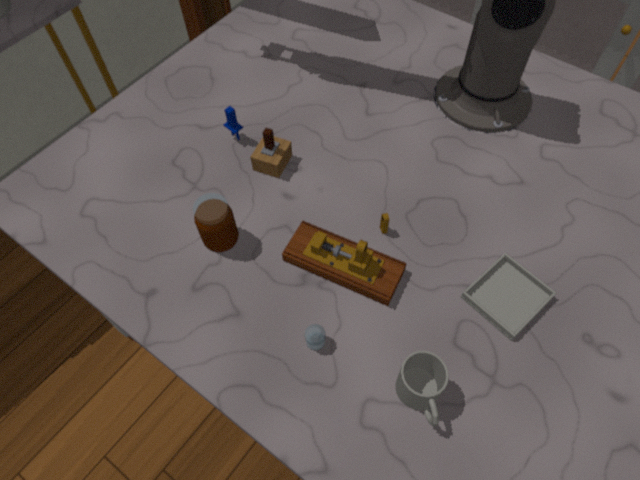

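The top view shows the hinge at (302,245), the block with the tool at (434,297), a blue decoy at (491,299), the tray at (171,306), the mug at (187,190), the knob at (278,177), the jar at (411,197) and the small link decoy at (295,298).

Run:
```python
import pickle,numpy as np,cv2
from h import *
out=[]
for n,boxes in(("top",dict(stand=(405,270,462,325,.036,.05),handle=(405,270,462,325,.08,.12),rail=(238,205,366,285,.022,.036),sock=(238,205,366,285,.05,.068),link=(238,205,366,285,.085,.12),tray=(130,265,212,345,.014,.03),jar=(380,165,440,225,.09,.13),knob=(262,162,295,195,.02,.06),mug=(155,160,215,215,.06,.1))),
 ("scene",dict(stand=(240,120,300,180,.036,.05),handle=(240,120,300,180,.08,.12),rail=(275,210,415,310,.022,.036),link=(275,210,415,310,.085,.12),sock=(275,210,415,310,.05,.068),tray=(450,245,565,350,.014,.03)))):
    s=pickle.load(open(n+".pkl","rb"))
    for k,(x0,y0,x1,y1,a,b) in boxes.items():
        g=np.stack(np.meshgrid(np.arange(x0,x1),np.arange(y0,y1)),-1).reshape(-1,2)
        w=world(s,g); m=(w[:,2]>a)&(w[:,2]<b)
        if m.sum()<4: print(n,k,"few",w[:,2].max());continue
        q=w[m]; r=cv2.minAreaRect((q[:,:2]*1000).astype(np.float32))
        print(n,k,m.sum(),"zmed",q[:,2].mean().round(4),"c",np.round(r[0],1),"sz",np.round(r[1],1),"ang",round(r[2],1))
s=pickle.load(open("top.pkl","rb"))["img"]
A=cv2.resize(s[205:285,240:366],(800,508),interpolation=cv2.INTER_CUBIC)
cv2.imwrite("pics/c1.png",np.clip(A[...,::-1]*1.6,0,255))
s=pickle.load(open("scene.pkl","rb"))["img"]
A=cv2.resize(s[215:305,275:415],(800,514),interpolation=cv2.INTER_CUBIC)
cv2.imwrite("pics/c2.png",np.clip(A[...,::-1]*1.6,0,255))
```

```text
top stand 866 zmed 0.045 c [ 470.6 -288.8] sz [75.8 66.2] ang 15.2
top handle 95 zmed 0.0977 c [ 470.4 -290.6] sz [18.2 18.9] ang 13.2
top rail 3443 zmed 0.0302 c [594.8  -2.2] sz [ 91.6 230. ] ang 10.1
top sock 417 zmed 0.059 c [595.1  -7.9] sz [ 43.8 114.3] ang 9.6
top link 84 zmed 0.1051 c [588.1  31.9] sz [24.3 13.7] ang 10.9
top tray 571 zmed 0.0207 c [466.2 289.3] sz [121.9 130.7] ang 78.8
top jar 803 zmed 0.1093 c [ 691.  -245.5] sz [65. 66.] ang 61.1
top knob 229 zmed 0.0436 c [754.8  49.5] sz [36.  36.6] ang 68.9
top mug 458 zmed 0.0765 c [726.6 244.3] sz [98.  75.1] ang 19.9
scene stand 655 zmed 0.0451 c [ 479.  -321.3] sz [ 82.5 141.2] ang 9.9
scene handle 125 zmed 0.0944 c [ 472.9 -288.6] sz [19.  19.4] ang 9.4
scene rail 3905 zmed 0.0312 c [561.4  -7.9] sz [162.4 230.5] ang 10.5
scene link 150 zmed 0.1024 c [589.9  33.2] sz [24.8 14.8] ang 10.8
scene sock 624 zmed 0.0588 c [551.2 -16.4] sz [140.5 115.4] ang 11.9
scene tray 902 zmed 0.021 c [467.7 291.1] sz [121.  132.8] ang 78.2[ WARN:0@1.620] global loadsave.cpp:1063 imwrite_ Unsupported depth image for selected encoder is fallbacked to CV_8U.
```

View pics/c1.png

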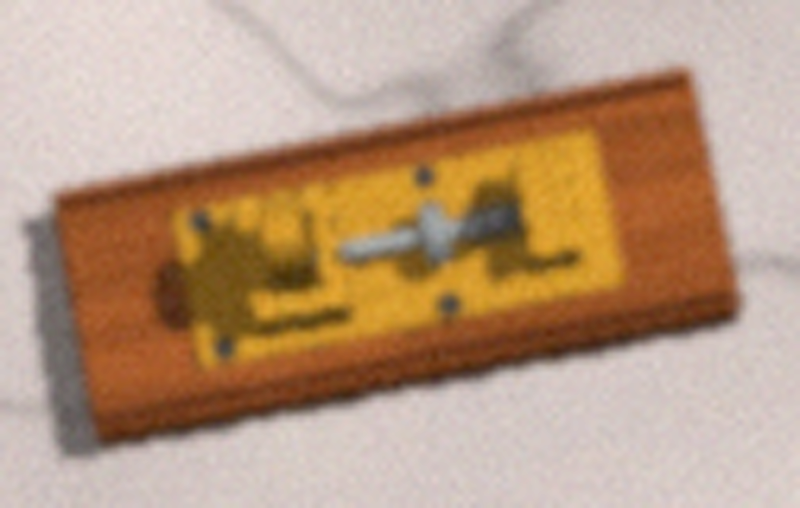

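View pics/c2.png

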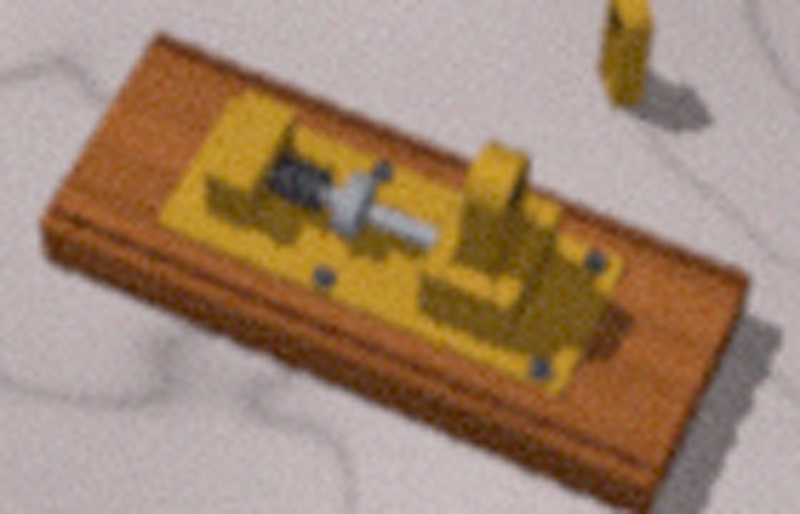

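The crops show the socket and link at the +y (left) end. The nut sits at about (435,235) in the first crop, so its centre is near hinge y ≈ -49. I'll refine this with wrist views of the hinge and then the tool.

```bash
cat >> h.py <<'E'
def q(deg): return (R.from_euler('z',deg,degrees=True)*R.from_euler('x',180,degrees=True)).as_quat()
def wrist(bot,imaging):
    st=bot.sense(); s=imaging.snapshot("wrist")
    T=np.eye(4); T[:3,:3]=R.from_quat(st["ee_rot"]).as_matrix(); T[:3,3]=st["eef_pos"]
    C=T@np.array(s["T_tool_cam"]); s["position"]=C[:3,3]; s["rotation"]=C[:3,:3]
    return s
def cloud(s):
    g=np.stack(np.meshgrid(np.arange(640),np.arange(480)),-1).reshape(-1,2)
    w=world(s,g); return w[s["depth"].ravel()>0]
def rect(w,a,b,c,r):
    m=(w[:,2]>a)&(w[:,2]<b)&(np.hypot(w[:,0]-c[0],w[:,1]-c[1])<r)
    if m.sum()<5: return None
    t=cv2.minAreaRect((w[m,:2]*1000).astype(np.float32))
    return int(m.sum()),w[m,2].mean().round(4),np.round(t[0],1),np.round(t[1],1),round(t[2],1)
E
python3 - <<'E'
from workcell import bot,imaging
from h import *
np.set_printoptions(suppress=True)
for name,p,a in(("whinge",[.56,0,.33],10.4),("wstand",[.46,-.29,.27],15)):
    bot.goto(p,q(a)); bot.wait(.2)
    s=wrist(bot,imaging); pickle.dump(s,open(name+".pkl","wb")); print(name,bot.sense()["time"],s["position"])
    cv2.imwrite(f"pics/{name}.png",s["img"][...,::-1])
    w=cloud(s)
    if name=="whinge":
        print("rail",rect(w,.024,.036,(.595,0),.16)); print("link",rect(w,.085,.12,(.589,.032),.05)); print("sock",rect(w,.06,.065,(.589,.032),.04))
    else: print("stand",rect(w,.04,.05,(.471,-.289),.06)); print("handle",rect(w,.09,.11,(.471,-.289),.05)); print("guard",rect(w,.046,.056,(.471,-.289),.05))
# nut, in hinge frame, all cams
for n in("top","scene","whinge"):
    w=cloud(pickle.load(open(n+".pkl","rb"))); h=(R.from_euler('z',-10.4,degrees=True).apply(w-[.589,.0324,0]))*1000
    for lab,xr in(("nutX",(4,9)),("mid",(-3,3)),("nut-X",(-9,-4))):
        m=(h[:,0]>xr[0])&(h[:,0]<xr[1])&(h[:,1]>-75)&(h[:,1]<-22)&(h[:,2]>(52 if lab=="mid" else 43))&(h[:,2]<60)
        print(n,lab,m.sum(),np.round(np.percentile(h[m,1],[2,10,50,90,98]),1) if m.sum() else "")
E
```

```text
whinge 3.0167 [0.63500541 0.01375709 0.4909977 ]
rail (15308, np.float64(0.0298), array([596.7,   5.9]), array([244.1, 222.9]), 58.1)
link (464, np.float64(0.1043), array([588.2,  31.7]), array([23.9, 14.3]), 10.1)
sock (772, np.float64(0.0612), array([587.9,  32.2]), array([41.7, 32.3]), 10.0)
wstand 4.4583 [ 0.53436606 -0.26827252  0.43146024]
stand (5020, np.float64(0.0447), array([ 470.4, -288.8]), array([75.5, 65.1]), 14.8)
handle (518, np.float64(0.0986), array([ 470.5, -290.9]), array([18.4, 17.6]), 14.8)
guard (744, np.float64(0.0489), array([ 471.1, -288.7]), array([74.5, 63.6]), 15.2)
top nutX 9 [-73.5 -72.1 -51.6 -47.7 -47.4]
top mid 19 [-74.8 -72.9 -51.1 -46.3 -40.2]
top nut-X 20 [-73.2 -71.8 -53.9 -47.3 -37.6]
scene nutX 42 [-73.6 -70.9 -60.4 -45.8 -41.6]
scene mid 33 [-74.5 -73.  -57.  -45.  -22.7]
scene nut-X 14 [-69.6 -66.9 -51.2 -44.8 -39.4]
whinge nutX 69 [-73.5 -71.  -52.4 -47.3 -46.3]
whinge mid 87 [-74.9 -69.6 -53.3 -47.3 -46.3]
whinge nut-X 115 [-74.2 -71.  -52.6 -34.8 -25.4]
```

View pics/whinge.png

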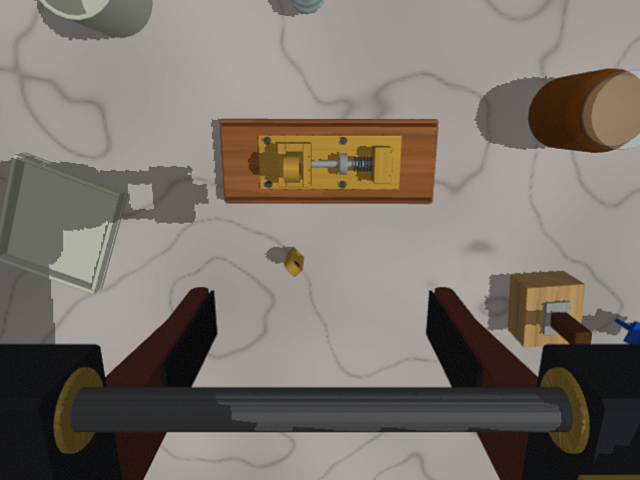

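Hinge origin is about (0.588, 0.032), yaw 10.1°, with the nut face near y ≈ -46.5. The handle is at (0.4705, -0.2909), yaw 14.8°. Next I'll grasp the tool, lift it and hover over the gap.

```bash
cat >> h.py <<'E'
H=np.array([.5881,.0320,0]); HY=10.1
def hp(x,y,z): return H+R.from_euler('z',HY,degrees=True).apply([x/1000,y/1000,z/1000])
E
python3 - <<'E'
from workcell import bot,imaging,command_gripper
from h import *
np.set_printoptions(suppress=True,precision=4)
f=[.4705,-.2909]
command_gripper(.05,40)
bot.goto([*f,.14],q(14.8)); bot.servo_line([*f,.058],.08)
command_gripper(0.0,40); s=bot.sense(); print(s["time"],s["width"],s["grasp_force"],s["eef_pos"])
bot.servo_line([*f,.15],.1); s=bot.sense(); print(s["time"],s["width"],s["force"])
bot.goto(hp(0,-36,150),q(HY)); bot.wait(.3)
s=bot.sense(); print(s["time"],s["eef_pos"],hp(0,-36,150))
F=[]
for i in range(10): bot.wait(.03);F.append(bot.sense()["force"])
print(np.mean(F,0),np.std(F,0))
w=wrist(bot,imaging); pickle.dump(w,open("w2.pkl","wb")); cv2.imwrite("pics/w2.png",w["img"][...,::-1])
E
```

```text
7.5667 0.01763340518073383 40.00024616718292 [ 0.4705 -0.2909  0.0581]
8.6333 0.017718653644150862 [-0.2272  0.3537 -1.701 ]
10.125 [ 0.5944 -0.0046  0.15  ] [ 0.5944 -0.0034  0.15  ]
[-0.1509  0.0999 -1.1959] [0.6125 0.3264 0.402 ]
```

View pics/w2.png

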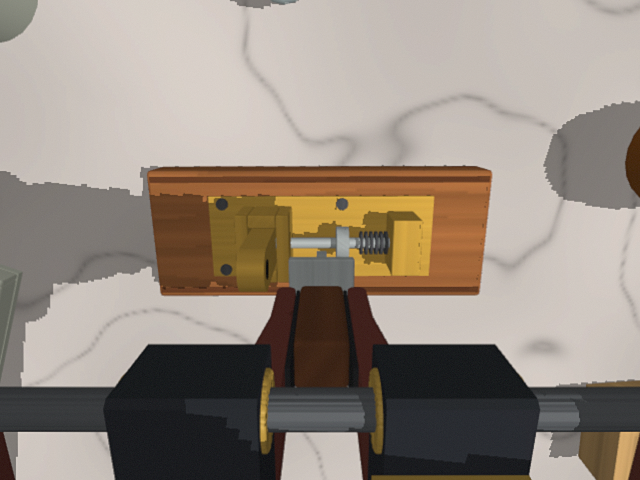

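The tool is held squarely, with its guard at (322,272) over the gap between socket and nut. Now I descend with force checks, then push in small averaged-force steps.

```bash
cat >> h.py <<'E'
def force(bot,n=8,dt=.01):
    F=[]
    for i in range(n): bot.wait(dt);F.append(bot.sense()["force"])
    return np.mean(F,0)
E
python3 - <<'E'
from workcell import bot,imaging,command_gripper
from h import *
np.set_printoptions(suppress=True,precision=4)
yh=lambda v:R.from_euler('z',-HY,degrees=True).apply(v)
t0=force(bot,20)
for z in(118,106,98,90,82):
    bot.servo_line(hp(0,-35.5,z),.06); f=yh(force(bot,6)-t0); print(z,f)
    if np.abs(f).max()>3: print("contact");break
t=force(bot,20); s=bot.sense(); print(s["time"],yh(s["eef_pos"]-H)*1000,"tare",t)
pickle.dump(t,open("tare.pkl","wb"))
E
```

```text
118 [ 0.1714 -0.2604  0.0378]
106 [ 0.4139 -0.3894 -0.245 ]
98 [ 0.0548 -0.1074 -0.3781]
90 [-0.1115 -0.0272  0.0221]
82 [-0.1263  0.0389 -0.0494]
12.975 [  0.1205 -35.4986  82.1246] tare [ 0.0417 -0.078  -1.3529]
```

```bash
cat > push.py <<'E'
from workcell import bot,imaging
from h import *
t=pickle.load(open("tare.pkl","rb"))
yh=lambda v:R.from_euler('z',-HY,degrees=True).apply(v)
def linkz():
    o=[]
    for n in("scene","top"):
        w=cloud(imaging.snapshot(n)); h=yh(w-H)*1000
        m=(abs(h[:,0])<13)&(abs(h[:,1])<6)&(h[:,2]>80)&(h[:,2]<135)
        o.append(np.percentile(h[m,2],97).round(1) if m.sum()>5 else None)
    return o
print("link0",linkz())
y=-35.5; yc=None
while True:
    y-=.8 if yc is None else .5
    bot.servo_line(hp(0,y,82),.012); f=yh(force(bot,8)-t)
    if yc is None and f[1]>2: yc=y
    a=yh(bot.sense()["eef_pos"]-H)[1]*1000
    L=linkz() if yc and (yc-y>=7.9) else ""
    print(round(y,1),round(a,2),f.round(2),L)
    if f[1]>9.6 or y<-62 or (yc and yc-y>12.6): print("stop limit");break
    if L and any(v and v>118 for v in L): print("freed");break
print(bot.sense()["time"])
E
python3 push.py
```

```text
link0 [np.float64(111.7), None]
-36.3 -36.36 [-0.18  0.34 -0.18] 
-37.1 -37.13 [0.08 0.06 0.15] 
-37.9 -37.93 [-0.01 -0.01  0.28] 
-38.7 -38.72 [-0.08  0.04  0.32] 
-39.5 -39.55 [-0.08  0.09 -0.28] 
-40.3 -40.33 [0.11 0.11 0.18] 
-41.1 -41.11 [-0.51  0.33 -0.17] 
-41.9 -41.92 [-0.14  0.29  0.13] 
-42.7 -42.72 [0.01 0.15 0.05] 
-43.5 -42.96 [0.07 1.87 0.35] 
-44.3 -43.22 [ 0.02  4.91 -0.28] 
-44.8 -43.49 [-0.27  5.95 -0.25] 
-45.3 -43.87 [-0.43  6.14 -0.19] 
-45.8 -44.26 [-0.16  6.17 -0.36] 
-46.3 -44.63 [-0.35  6.21 -0.23] 
-46.8 -45.05 [-0.25  6.61 -0.43] 
-47.3 -45.5 [-0.1   6.95 -0.34] 
-47.8 -45.92 [-0.29  7.22 -0.16] 
-48.3 -46.3 [-0.44  7.08 -0.32] 
-48.8 -46.77 [-0.25  7.26 -0.29] 
-49.3 -47.19 [-0.07  7.35 -0.01] 
-49.8 -47.61 [ 0.09  7.53 -0.34] 
-50.3 -48.09 [-0.24  7.87 -0.64] 
-50.8 -48.5 [-0.17  7.59 -0.25] 
-51.3 -48.89 [-0.29  7.89 -0.2 ] 
-51.8 -49.33 [-0.21  8.14 -0.33] 
-52.3 -49.81 [-0.25  8.03  0.04] [np.float64(111.8), np.float64(112.5)]
-52.8 -50.24 [-0.12  7.97 -0.11] [np.float64(112.2), np.float64(111.5)]
-53.3 -50.67 [ 0.07  8.43 -0.36] [np.float64(111.9), np.float64(111.1)]
-53.8 -51.08 [-0.4   8.37 -0.15] [np.float64(112.3), np.float64(109.5)]
-54.3 -51.56 [-0.45  8.53 -0.12] [np.float64(112.2), np.float64(112.6)]
-54.8 -52.48 [-0.3   7.6  -0.23] [np.float64(125.7), np.float64(123.5)]
freed
23.8083
```

Link freed: its top rose from about 112 mm to 125 mm at 7.6–8.5 N. Now I back off and return the tool.

Run:
```python
from workcell import bot,imaging,command_gripper
from h import *
np.set_printoptions(suppress=True,precision=4)
bot.servo_line(hp(0,-37,82),.04); bot.servo_line(hp(0,-37,150),.1)
S=[.4704,-.2888]
bot.goto([*S,.15],q(14.8)); bot.wait(.2); t=force(bot,12)
for z in(.115,.095,.075,.065,.061,.0595,.0585,.0575,.0565):
    bot.servo_line([*S,z],.06); f=force(bot,6)-t; print(z,f)
    if f[2]>4 or np.abs(f).max()>8: print("contact");break
s=bot.sense(); print(s["time"],s["eef_pos"])
w=wrist(bot,imaging); cv2.imwrite("pics/w3.png",w["img"][...,::-1])
```

```text
0.115 [-0.0275 -0.0187  0.3859]
0.095 [-0.052   0.3096  0.3413]
0.075 [-0.238   0.1765 -0.1427]
0.065 [-0.2996  0.113   0.4194]
0.061 [-0.0397  0.0054 -0.047 ]
0.0595 [-0.3683  0.2199  0.0966]
0.0585 [0.0593 0.215  0.051 ]
0.0575 [-2.1406  0.7128  6.8932]
contact
30.1333 [ 0.4705 -0.2889  0.0581]
```

View pics/w3.png

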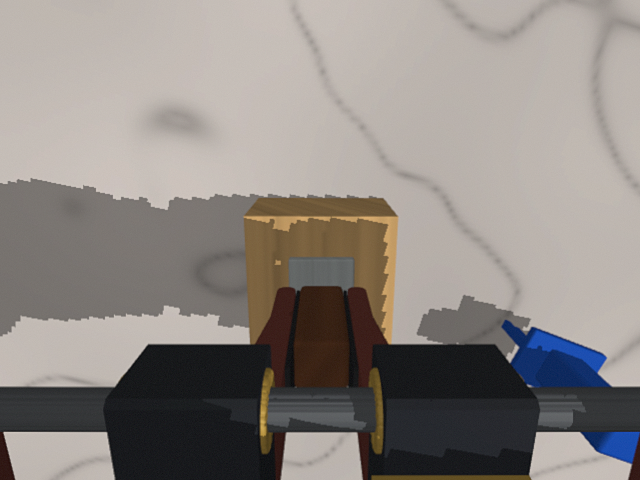

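The guard is at (322,270), flat on the block at the original height. I'll release, verify, then grasp the link and lift it straight out.

Run:
```python
from workcell import bot,imaging,command_gripper
from h import *
np.set_printoptions(suppress=True,precision=4)
S=[.4704,-.2888]
command_gripper(.045,20); bot.servo_line([*S,.16],.12)
bot.goto([.46,-.29,.24],q(14.8)); bot.wait(.1); w=cloud(wrist(bot,imaging))
print("handle",rect(w,.09,.11,S,.05))
bot.goto(hp(-20,0,200),q(HY)); bot.wait(.15); w=cloud(wrist(bot,imaging))
r=rect(w,.1,.135,H[:2],.04); print("link",r,H)
c=H.copy()
if r and np.hypot(*(r[2]/1000-H[:2]))<.004: c[:2]=r[2]/1000
bot.goto([*c[:2],.15],q(HY)); bot.wait(.1); t=force(bot,10)
bot.servo_line([*c[:2],.086],.08); print("down",force(bot,5)-t)
command_gripper(0,20); s=bot.sense(); print(s["time"],s["width"],s["grasp_force"],"f",force(bot,5)-t)
for z in(.09,.1,.115,.18):
    bot.servo_line([*c[:2],z],.06); print(z,force(bot,5)-t,bot.sense()["width"])
print(bot.sense()["time"])
w=wrist(bot,imaging); cv2.imwrite("pics/w4.png",w["img"][...,::-1])
```

```text
handle (633, np.float64(0.0986), array([ 471., -289.]), array([17.7, 17.5]), 14.7)
link (1036, np.float64(0.1185), array([588.6,  32.3]), array([23.5, 14.3]), 10.1) [0.5881 0.032  0.    ]
down [ 0.1107 -0.1792 -0.0389]
35.95 0.013831262622514539 19.997923895716667 f [0.3468 0.2437 0.8213]
0.09 [-0.0305  0.2208 -1.5984] 0.013851519546077369
0.1 [-0.1814 -0.1559 -1.6971] 0.013895820833259628
0.115 [-0.0573  0.0812 -1.6368] 0.014012416132299714
0.18 [ 0.0304  0.1886 -1.4898] 0.013927901826650664
38.3583
```

View pics/w4.png

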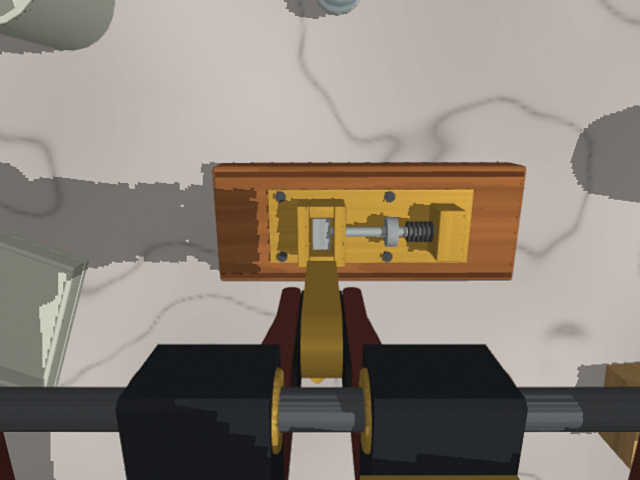

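The link at (322,310) is clear of the socket and gripped at 14 mm width. Now I set it down in the tray.

Run:
```python
from workcell import bot,imaging,command_gripper
from h import *
np.set_printoptions(suppress=True,precision=4)
T=[.467,.290]
bot.goto([*T,.15],q(-11)); bot.wait(.2); t=force(bot,12)
for z in(.07,.048,.042,.040,.039,.038,.037,.036,.035):
    bot.servo_line([*T,z],.06); f=force(bot,6)-t; print(z,f)
    if f[2]>1.8: break
command_gripper(.035,20); bot.wait(.2)
bot.servo_line([*T,.16],.1); bot.goto([.40,.26,.28],q(-11)); bot.wait(.3)
w=wrist(bot,imaging); cv2.imwrite("pics/w5.png",w["img"][...,::-1]); w=cloud(w)
print("tray link",rect(w,.026,.1,T,.06))
w=cloud(imaging.snapshot("top")); print("handle",rect(w,.08,.12,(.4704,-.2888),.04),"link",rect(w,.026,.1,T,.05))
print("jar",rect(w,.09,.13,(.691,-.2455),.06),"knob",rect(w,.02,.06,(.755,.0495),.04))
print(bot.sense()["time"],bot.sense()["force"])
```

```text
0.07 [ 0.1573  0.3543 -0.215 ]
0.048 [-0.0126 -0.0173 -0.4267]
0.042 [-0.0754  0.2512 -0.2531]
0.04 [ 0.1755 -0.046  -0.3018]
0.039 [-0.0807 -0.3094 -0.1997]
0.038 [-0.0555 -0.222   1.1458]
0.037 [-1.9134 -2.1438 11.3565]
tray link (607, np.float64(0.0673), array([466.4, 289.8]), array([14.5, 23.9]), 79.5)
handle (95, np.float64(0.0977), array([ 470.7, -289. ]), array([18. , 19.4]), 14.1) link (144, np.float64(0.061), array([466.7, 288.2]), array([16.3, 24.1]), 80.7)
jar (810, np.float64(0.1091), array([ 691.1, -245.5]), array([66.4, 66. ]), 86.1) knob (228, np.float64(0.0436), array([754. ,  49.7]), array([36. , 36.7]), 67.7)
46.5583 [-0.1547  0.306  -0.0033]
```

View pics/w5.png

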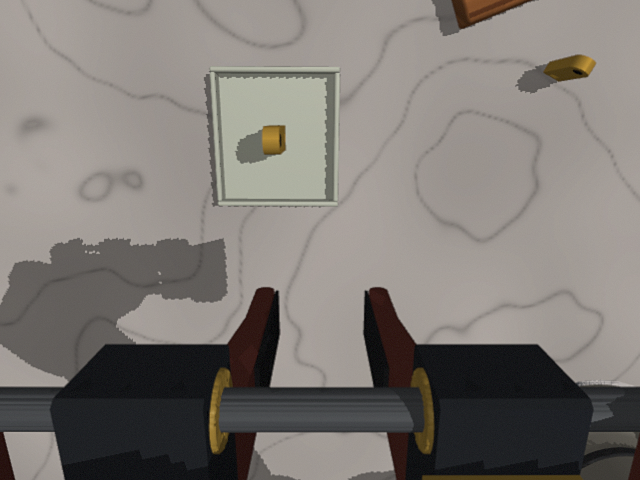

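The link stands upright in the middle of the tray at (274,139). The tool is seated upright in its block, and the jar and knob haven't moved.

```bash
python3 -c "
from workcell import bot
print(bot.job_done())"
```

```text
the job is handed in; nothing more can be done
None
```

I handed the job in at about 47 s of the 69 s limit: the link was freed at about 8.5 N and stands in the middle of the tray, the tool is fully home in its block, and the jar and knob are unmoved; I didn't re-measure the mug, which the arm stayed clear of.

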